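# Load a power module in the test fixture and lock the contact plunger

### The job

Load the test fixture: seat the power module fully home in the cutout of the black foam insert, then push the red spring-loaded pad of the plunger down into its housing and, while it is down, slide the yellow keeper with the steel bail all the way toward the foam insert, so that the keeper traps the plunger and reaches over the end of the module. Let go, leaving the plunger held down by the keeper and the module still seated, and leave the other things on the bench where they are.

Things in the scene. Friction and masses are not known exactly. Their poses are not given: they have to be found in the camera images.
- fixture: Module test fixture fixed to the bench, aluminium base 104 (x) x 226 (y) x 6 mm. Along its own y axis: grey housing 90 wide, 41 mm high from y = -78 to 52 mm with two guide strips (x = +-36 to 45, tops 49 mm high), then a black foam insert 90 wide, 24 mm high, y = 52 to 136 mm. Origin: at the bench top below the plunger axis, z up
- nest (a point): Centre of the floor of the cutout in the foam insert, 10 mm above the bench, at fixture (0, 94) mm; axes as the fixture. The cutout is 38 (fixture x) x 66 (fixture y) x 14 mm deep, 2 mm wider all round than the module; foam top 24 mm above the bench
- pad (a point): Point on the flat top of the plunger's red pad where to press, at fixture (0, -15) mm, 74 mm above the bench when the plunger is free; moves down with the plunger, axes as the fixture. The pad is 40 (fixture x) x 77 (fixture y, from -42 to 35) x 8 mm
- plunger (a joint): Depth in m by which the plunger is pushed straight down: 0 free, 0.018 bottom stop. Spring 3.5 N at the start, 8 N at the bottom, less 1 N for its weight; it springs back when let go. A 30 mm square collar under the pad blocks the keeper until the plunger is deeper than 0.0105; trapped by the keeper it rests at about 0.0105
- keeper (a joint): Travel in m of the yellow keeper, a forked plate (top 45.5 mm above the bench) sliding on the housing along fixture +y, toward the foam: 0 back, 0.024 front stop; about 2 N friction, stays where left. Beyond about 0.005 the plunger's collar blocks it unless the plunger is held down. Its front end goes from fixture y = 54 to 78 mm, over the end of the seated module
- bail (a point): Centre of the rear (-y) face, to be pushed, of the crossbar of the keeper's bail: a bent 9 mm steel bar arching over the red pad, crossbar along fixture x, 67 mm wide, 77.5 to 86.5 mm above the bench. At fixture y = 5.5 mm for keeper 0, 29.5 for 0.024: a fingertip on the pad behind it can hold the pad down and push the bail forward in one slide. Axes as the fixture
- power_module: Black power module with three screw terminals on top and a pale metal base, 34 (x) x 62 (y) mm, solid body 22 mm high, terminals up to 29 mm, 0.18 kg. Origin: centre of its underside, z up. It may be seated either way round
- screws: Bystander: dark open tray of small screws, 92 x 140 x 24 mm, origin under its centre
- flux: Bystander: orange flux pot with a black lid, 46 mm across, 34 mm high, origin under its centre
- reel: Bystander: blue and grey solder reel, 53 mm across, 38 mm high, origin under its centre
- relay: Bystander: grey relay, 22 x 29 x 38 mm, origin under its centre

How it is judged:
On the way, in this order (a step that is already met when the one before it is completed fails the run):
1. the module is fully seated in the foam cutout while the keeper is still back (horizontal distance between power_module and nest below 0.005 m and z of power_module in the frame of nest below 0.0025 m and angle between the y axis of power_module and the y axis of nest, either way round below 0.12 rad and value of joint keeper below 0.008 m), for 0.2 s.
2. the plunger is pushed down past the keeper (value of joint plunger above 0.0105 m), for 0.1 s.
At the end, for the whole second after the job is handed in: The module lies still and level in the cutout, within 5 mm of its centre, 2.5 mm of its floor and 0.12 rad of its direction (either way round); the keeper is slid forward by more than 18 of its 24 mm, and the plunger, let go, is held down by it by more than 9 mm (value of joint plunger above 0.009 m and value of joint keeper above 0.018 m and horizontal distance between power_module and nest below 0.005 m and z of power_module in the frame of nest below 0.0025 m and angle between the y axis of power_module and the y axis of nest, either way round below 0.12 rad and angle between power_module's own z axis and vertical below 0.08 rad and linear speed of power_module below 0.02 m/s); the robot touches nothing.
It fails at once if a bystander (screw tray, flux pot, solder reel or relay) is moved by more than 3 cm (distance of any of screws, flux, reel, relay from where it was at the start of the episode above 0.03 m).
It also fails if it takes over 58 s, if anything falls off the work surface, if the arm or the gripper's body presses on something with over 40 N, if the wrist force passes 120 N, or if a joint passes its speed limit or range.

### The arm

A 6-joint arm with a two-finger parallel gripper is mounted at the origin on a cart in front of the work surface, level with it; the furniture and walls round the work are solid. World frame = base frame: x ahead of the robot, y to its left, z up, the work surface at z = 0. Lengths are in m, angles in rad, forces in N, time in s.
With the tool pointing down it reaches from about 0.35 to 0.775 m from the base axis. Payload 5.5 kg.
Tool frame: the origin (TCP) lies at the very end of the fingers, on their centre line; the grasp point (between the pads) lies 19 mm behind it; z points along the fingers, y is the line along which they close (so a half turn about z gives the same grasp; the last joint's range is limited). The gripper opens to 85 mm and grips with 20 to 120 N. Pads are 22 mm wide; open, the fingers measure 114 mm over their backs; the gripper's body (76 mm by 85 mm) begins 54 mm behind the grasp point. The pads swing forward as they close: fully open they stand 13 mm farther back than shut.
Start: joints at [-1.443, 0.313, 0.046, 1.304, 0, 1.431], TCP at [0.152, -0.555, 0.231] pointing down, gripper open.
Joint ranges: [-2.76, 2.76], [-0.86, 1.69], [-1.03, 1.26], [-2.2, 2.34], [-1.47, 1.5], [-3.14, 3.14]. Speed limits (rad/s): [2.57, 2.57, 3.14, 3.14, 3.14, 3.14].

### API

Orientations are given as [roll, pitch, yaw] about the fixed x, y, z axes, in that order (R = Rz(yaw) Ry(pitch) Rx(roll)).
In Python, from workcell import telemetry, vision, workorder, spot_in, spot_point gives the robot as it stands.
- The arm moves only by the shell command python3 -m handwheel 'ROWS' [FORCE]. ROWS is JSON, a list that holds one entry, the list of rows, each a list of 7 numbers: the shift along the tool's x, y, z in cm, then the turn, a rotation vector about the tool's x, y, z in rad, then the opening, from 0 (shut) to 1 (fully open). A call has 1 to 10 rows; each row shifts and turns the commanded pose from where the row before left it, along the tool's axes as they then stand; what a row does not reach is not made up. A row lasts 1/12 s, in which the tool goes at most 41.7 mm and 7.16 degrees, less where a joint would pass 70% of its speed; a pose out of reach is approached as far as the arm can. A call with a gripper value outside its range is refused whole. The fingers move at their own pace and stop on an object; FORCE is the grip in N (left out, the last holds). Time passes only in rows, so rows that do not move let the fingers close. It gives the time, the measured TCP pose, the force, the opening and the grip force at its end, in the units of the state.
- telemetry.read_state(): the state, without advancing time (a new reading comes with each control period).
- vision.grab_frame(name): name is "scene" or "side" or "wrist"; returns a dict with "img" (384x512x3 uint8, red, green, blue), "camera_matrix" (3x3 intrinsics, pixels), "eye" and "orientation" of the camera in the world; the wrist camera has in their place "hand_eye" (4x4, takes a point from camera to tool coordinates, whose origin is the TCP and whose axes are the flange's). Camera axes: x right, y up, looking along -z (the intrinsics and any distortion apply to the point x, -y, -z); pixel columns grow to the right and rows downward; lengths in m; the calibration is good to about 2 mm. A picture is of the moment at which its call begins: read the wrist's pose just before it. There is no depth.
- workorder.hand_in(): hands the job in; it is judged then, once.
Trained networks look in the newest picture that a camera, given by its name, has taken for a name from the list of things; names that differ only in an ending like _2 or _b are one class to them, and where a whole thing is asked for, a point or a joint stands for the part that bears it (a point fixed in the world has none). Each returns a list of dicts, best first, with "p" (0 to 1); they miss things now and then, are a little off and sometimes report something else, mostly with a low value. They report only what shows in the picture. A call takes as long as a camera call.
- spot_in(target, camera): "bbox" ([left, top, right, bottom] in pixels, round what is visible of it).
- spot_point(target, camera): "xy" ([column, row] in pixels: a listed point, or the origin of a listed thing).
The state is a dict: "time": time; "joints": joint angles; "joint_vel": joint speeds; "joint_efforts": joint torques, N m; "ee_pos": TCP position; "eef_rot": TCP orientation; "wrist_force": force on the tool from outside, world axes, zero at the start; "wrist_torque": the same for the moment, N m; "grip_width": opening from 0.0 (shut) to 1.0 (fully open); "grasp_force": force on a finger pad.
Only numpy, scipy, OpenCV 4.12 (cv2) and the standard library are available. Lean on these libraries where they do the work, as an engineer would, in place of code of your own. Each camera call takes 0.05 s, during which the arm holds its last target. There are 200 camera calls.

## Working session

There is one attempt and no reset: what is moved stays moved. The work goes in short steps, Python scripts to look and compute and a shell command to move; the robot and the scene stay as the last step left them, time stands still between calls to the robot, and variables do not carry over. Pictures are saved under pics/ and viewed, at most 10 in all, crops included, and the job is handed in when it is done.

```bash
mkdir -p pics; ls
cat > h.py <<'E'
import numpy as np, cv2
from workcell import telemetry, vision, workorder, spot_in, spot_point
from scipy.spatial.transform import Rotation as R
def rot(o):
    o=np.array(o,float)
    if o.shape==(3,3): return o
    if o.size==3: return R.from_euler('xyz',o).as_matrix()
    return R.from_quat(o).as_matrix()
def cam(name):
    s=telemetry.read_state(); f=vision.grab_frame(name)
    K=np.array(f['camera_matrix'])
    if 'hand_eye' in f:
        T=np.eye(4);T[:3,:3]=rot(s['eef_rot']);T[:3,3]=s['ee_pos']
        T=T@np.array(f['hand_eye']); return f,K,T[:3,3],T[:3,:3]
    return f,K,np.array(f['eye']),rot(f['orientation'])
def toz(c,px,z):
    f,K,e,Rm=c; d=f.get('distortion',None)
    p=cv2.undistortPoints(np.array([[px]],float),K,None if d is None else np.array(d))[0,0]
    v=Rm@np.array([p[0],-p[1],-1]); return e+v*(z-e[2])/v[2]
def proj(c,P):
    f,K,e,Rm=c; q=Rm.T@(np.array(P,float)-e); q=np.array([q[0],-q[1],-q[2]])
    d=f.get('distortion',None)
    return cv2.projectPoints(q[None],np.zeros(3),np.zeros(3),K,None if d is None else np.array(d))[0][0,0]
def save(c,n): cv2.imwrite('pics/'+n,c[0]['img'][:,:,::-1])
E
python3 - <<'E'
from h import *
print(telemetry.read_state())
for n in ['scene','side','wrist']:
    c=cam(n); save(c,n+'0.png'); print(n,{k:np.array(v).round(3).tolist() for k,v in c[0].items() if k!='img'})
    for t,z in [('nest',.01),('pad',.074),('bail',.082),('power_module',0),('fixture',0),('screws',0),('flux',0),('reel',0),('relay',0)]:
        r=spot_point(t,n)
        for q in r[:2]: print(t,np.round(q['p'],2),np.round(q['xy']),toz(c,q['xy'],z).round(3))
E
```

```text
pics
{'time': 0.0, 'joints': array([-1.44259903e+00,  3.13992250e-01,  4.49748448e-02,  1.30358191e+00,
       -1.26205312e-05,  1.43119562e+00]), 'joint_vel': array([-0.00038173,  0.0002633 , -0.00031651,  0.00021202, -0.00019936,
        0.00040883]), 'joint_efforts': array([-3.65410706e-04, -4.80635440e+01,  2.98529434e+01,  1.95234414e-02,
       -5.31542435e-05,  1.86299735e-05]), 'ee_pos': array([ 0.15207128, -0.55400186,  0.23041181]), 'eef_rot': array([-3.13980545e+00, -2.38384083e-04,  2.67797800e-01]), 'wrist_force': array([-1.15027922,  0.10991112,  0.42738921]), 'wrist_torque': array([ 0.02679984, -0.00704162,  0.04446853]), 'grasp_force': 0.0, 'grip_width': 1.0016622359699487}
scene {'camera_matrix': [[402.39, 0.0, 258.32], [0.0, 402.39, 198.49], [0.0, 0.0, 1.0]], 'eye': [0.234, -0.737, 0.839], 'orientation': [0.792, 0.009, -0.507]}
nest 0.75 [207. 195.] [0.512 0.089 0.01 ]
pad 0.82 [213. 208.] [ 0.483 -0.029  0.074]
bail 0.98 [211. 202.] [ 0.485 -0.013  0.082]
power_module 0.97 [256. 305.] [ 0.464 -0.298  0.   ]
fixture 0.93 [217. 221.] [ 0.496 -0.012 -0.   ]
screws 0.7
[... 311 characters left out ...]
16, 0.004, -2.796]}
nest 0.6 [262. 229.] [0.514 0.069 0.01 ]
pad 0.59 [279. 196.] [ 0.494 -0.023  0.074]
bail 0.59 [275. 199.] [0.496 0.01  0.082]
power_module 0.59 [309. 175.] [ 0.464 -0.301  0.   ]
fixture 0.94 [270. 217.] [ 0.515 -0.011  0.   ]
fixture 0.73 [242. 176.] [ 0.687 -0.217  0.   ]
screws 0.73 [233. 274.] [ 0.527  0.274 -0.   ]
flux 0.66 [231. 181.] [ 0.71  -0.169  0.   ]
reel 0.71 [242. 173.] [ 0.693 -0.237  0.   ]
relay 0.31 [279. 198.] [ 0.521 -0.125  0.   ]
wrist {'camera_matrix': [[337.357, 0.0, 253.804], [0.0, 337.357, 189.915], [0.0, 0.0, 1.0]], 'hand_eye': [[0.001, 0.946, 0.323, 0.083], [1.0, -0.001, -0.001, 0.001], [-0.001, 0.323, -0.946, -0.143], [0.0, 0.0, 0.0, 1.0]]}
```

View pics/scene0.png

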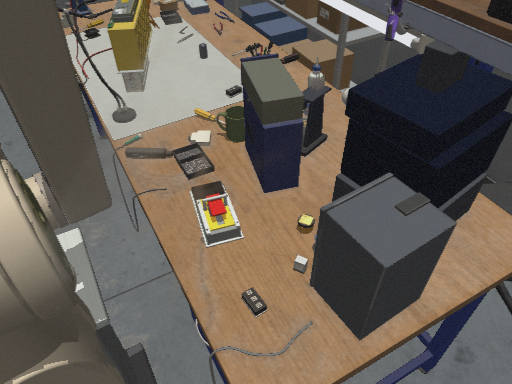

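View pics/side0.png

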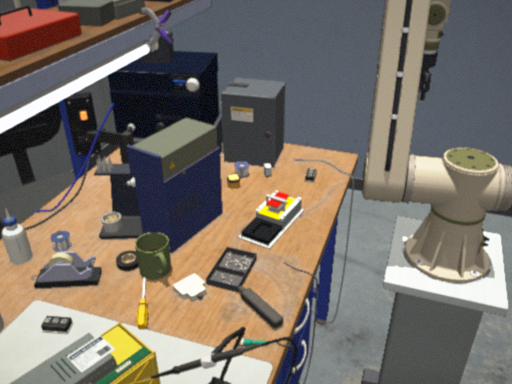

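The scene view shows the fixture at about (217,215) with its foam away from the camera, the module alone at about (255,301), and the relay and flux pot to its right. In the side view the bench near the fixture is clear. Next I move above the module.

```bash
python3 -m handwheel '[[[3.68,-1.63,0,0,0,0,1],[3.68,-1.63,0,0,0,0,1],[3.68,-1.63,0,0,0,0,1],[3.68,-1.63,0,0,0,0,1],[3.68,-1.63,0,0,0,0,1],[3.68,-1.63,0,0,0,0,1],[3.68,-1.63,0,0,0,0,1],[3.68,-1.63,0,0,0,0,1],[3.68,-1.63,0,0,0,0,1],[3.68,-1.63,0,0,0,0,1]]]' 40
python3 -m handwheel '[[[0,0,0,0,0,0,1],[0,0,0,0,0,0,1]]]'
python3 - <<'E'
from h import *
s=telemetry.read_state(); print(s['ee_pos'],s['eef_rot'])
c=cam('wrist'); save(c,'w1.png')
for t,z in [('power_module',0),('relay',0),('flux',0),('pad',.074),('nest',.01)]:
    for q in spot_point(t,'wrist')[:2]: print(t,np.round(q['p'],2),np.round(q['xy']),toz(c,q['xy'],z).round(4))
print(spot_in('power_module','wrist'))
E
```

```text
time: 2.33
ee_pos: [0.4652, -0.2985, 0.2316]
eef_rot: [3.141, -0.0, 0.268]
wrist_force: [0.4, -0.7, 1.0]
grip_width: 0.999
grasp_force: 0.0
time: 2.5
ee_pos: [0.4653, -0.2983, 0.2312]
eef_rot: [3.141, 0.0, 0.272]
wrist_force: [-0.9, -0.2, 0.4]
grip_width: 0.999
grasp_force: 0.0
[ 0.46530916 -0.29829123  0.2311598 ] [3.14149185e+00 1.92565362e-04 2.72442910e-01]
relay 0.66 [258.   4.] [ 0.6105 -0.2633  0.    ]
nest 0.37 [247. 160.] [ 0.4574 -0.2938  0.01  ]
[{'bbox': [217.7, 140.9, 276.6, 178.0], 'p': 0.87}, {'bbox': [0.0, 27.5, 41.3, 115.8], 'p': 0.38}]
```

View pics/w1.png

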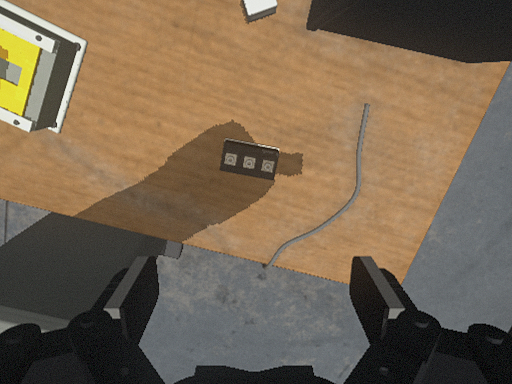

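Module at (250,160) with its long axis nearly along image x; corners about (225,140),(279,150),(274,181),(221,171). The fixture's corner is top left. Now its exact outline.

Run:
```python
from h import *
c=cam('wrist'); im=c[0]['img']; g=im[:,:,:].max(2)
cr=im[120:200,200:300]; cv2.imwrite('pics/crop1.png',cv2.resize(cr,None,fx=7,fy=7,interpolation=cv2.INTER_CUBIC)[:,:,::-1])
print(g[150,200:300:4], g[130:195:3,240])
```

```text
[114 115 111 112 103  82 115  77  60  61  68  64  65  64  67  62  82  82
  83  61 170 176 167 174 184] [112 121 111 121  55  60  62  62  64  66  58  54  59  63  94 109 105 107
 107 104 113 109]
```

View pics/crop1.png

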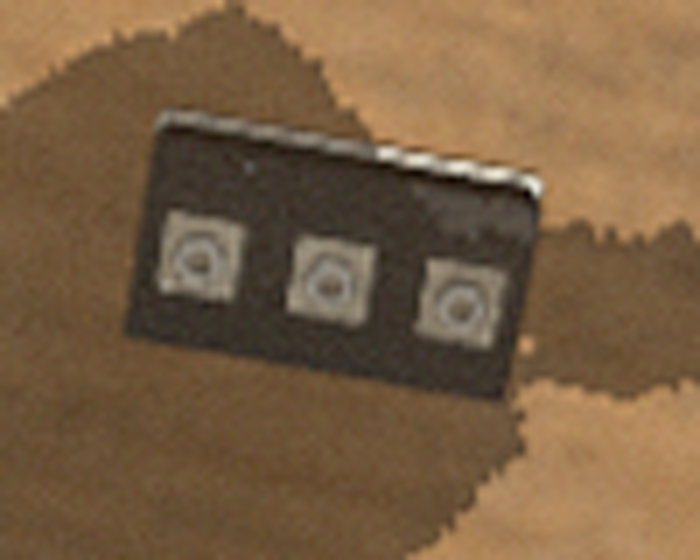

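Run:
```python
from h import *
c=cam('wrist'); f=lambda x,y:(200+(x+.5)/7-.5,120+(y+.5)/7-.5)
P=[toz(c,f(128,335),.022),toz(c,f(503,398),.022),toz(c,f(157,115),.0),toz(c,f(543,182),.0)]
for p in P: print(p.round(4))
print('centre',np.mean(P,0)[:2])
d1=P[1]-P[0];d2=P[3]-P[2];print(np.linalg.norm(d1[:2]),np.linalg.norm(d2[:2]),np.linalg.norm((P[2]-P[0])[:2]))
print('yaw of long axis',[np.degrees(np.arctan2(d[1],d[0])) for d in(d1,d2)])
T=[toz(c,f(x,y),.029) for x,y in[(200,262),(331,283),(462,308)]]
for p in T:print(p.round(4))
d=T[2]-T[0];print(np.degrees(np.arctan2(d[1],d[0])))
s=telemetry.read_state();print(s['ee_pos'],s['eef_rot'],s['joints'])
```

```text
[ 0.4419 -0.2675  0.022 ]
[ 0.4474 -0.3261  0.022 ]
[ 0.4719 -0.2629  0.    ]
[ 0.4778 -0.3251  0.    ]
centre [ 0.45975806 -0.29542827]
0.05886015493373452 0.06249350301915808 0.03039523061777449
yaw of long axis [np.float64(-84.62828149870302), np.float64(-84.63660524470073)]
[ 0.4577 -0.2756  0.029 ]
[ 0.4598 -0.2953  0.029 ]
[ 0.4612 -0.3153  0.029 ]
-84.94433831626769
[ 0.46320524 -0.30080963  0.23139917] [3.14140844e+00 6.12424843e-06 2.65973323e-01] [-7.21258753e-01  2.68779679e-01 -1.42815088e-02  1.28758479e+00
 -1.06612878e-04  2.15436057e+00]
```

```bash
python3 -m handwheel '[[[0,0,0.7,0,0,-0.116,1],[0,0,0.7,0,0,-0.116,1],[0,0,0.7,0,0,-0.116,1],[0,0,0.7,0,0,-0.116,1],[0,0,0.7,0,0,-0.116,1],[0,0,0.7,0,0,-0.116,1],[0,0,0.7,0,0,-0.116,1],[0,0,0.7,0,0,-0.116,1],[0,0,0.7,0,0,-0.116,1],[0,0,0.7,0,0,-0.116,1]]]' >/dev/null
python3 -m handwheel '[[[0,0,0.7,0,0,-0.116,1],[0,0,0.7,0,0,-0.116,1],[0,0,0,0,0,0,1],[0,0,0,0,0,0,1]]]'
python3 - <<'E'
from h import *
A=[]
for i in range(4):
    s=telemetry.read_state(); A.append(list(s['ee_pos'])+list(s['eef_rot'])); c=cam('wrist')
print(np.round(A,4))
im=c[0]['img']; save(c,'w2.png')
b=spot_in('power_module','wrist'); print(b)
for t,z in [('power_module',0),('pad',.074),('nest',.01),('bail',.082)]:
    for q in spot_point(t,'wrist')[:2]: print(t,np.round(q['p'],2),np.round(q['xy']),toz(c,q['xy'],z).round(4))
E
```

```text
time: 4.12
ee_pos: [0.4634, -0.3001, 0.1471]
eef_rot: [-3.141, -0.001, 1.656]
wrist_force: [0.5, -0.2, 0.5]
grip_width: 1.001
grasp_force: 0.0
[[ 4.6340e-01 -3.0010e-01  1.4710e-01 -3.1410e+00 -5.0000e-04  1.6559e+00]
 [ 4.6370e-01 -3.0030e-01  1.4750e-01  3.1415e+00  1.0000e-04  1.6561e+00]
 [ 4.6390e-01 -3.0030e-01  1.4780e-01  3.1412e+00  5.0000e-04  1.6567e+00]
 [ 4.6410e-01 -3.0040e-01  1.4790e-01  3.1409e+00  7.0000e-04  1.6574e+00]]
[{'bbox': [228.8, 133.6, 268.5, 203.4], 'p': 0.94}]
power_module 0.74 [248. 169.] [ 0.4586 -0.298   0.    ]
```

View pics/w2.png

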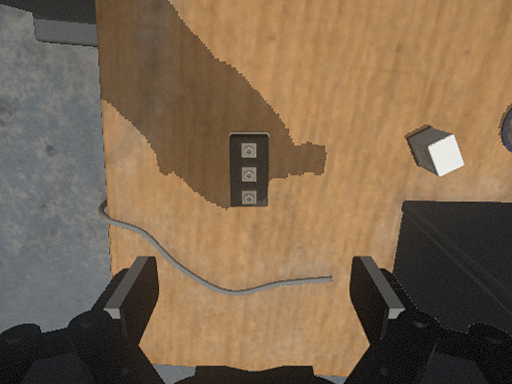

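Run:
```python
from h import *
s=telemetry.read_state();c=cam('wrist');Rm=rot(s['eef_rot'])
for px,z in [((248.5,150),.029),((249,174),.029),((249,198),.029),((230,206.5),.022),((268,206.5),.022),((230.5,133),.0),((267.5,132),.0)]:
    p=toz(c,px,z);print(p.round(4),(Rm.T@(p-s['ee_pos'])*100).round(2))
```

```text
[ 0.4575 -0.2742  0.029 ] [ 2.63 -0.43 11.85]
[ 0.4595 -0.2938  0.029 ] [ 0.67 -0.39 11.85]
[ 0.4613 -0.3144  0.029 ] [-1.39 -0.4  11.85]
[ 0.4459 -0.3261  0.022 ] [-2.43 -2.04 12.55]
[ 0.4783 -0.3232  0.022 ] [-2.43  1.21 12.56]
[ 0.4409 -0.2671  0.    ] [ 3.5  -2.01 14.75]
[ 0.4725 -0.2634  0.    ] [ 3.58  1.17 14.75]
```

```bash
python3 -m handwheel '[[[0.2,-0.1,3,0,0,0,1],[0.2,-0.1,3,0,0,0,1],[0.2,-0.1,3,0,0,0,1],[0,-0.1,3,0,0,0,1],[0,0,1.2,0,0,0,1],[0,0,0,0,0,0,1]]]' 40
python3 -m handwheel '[[[0,0,0,0,0,0,0],[0,0,0,0,0,0,0],[0,0,0,0,0,0,0],[0,0,0,0,0,0,0],[0,0,0,0,0,0,0],[0,0,0,0,0,0,0],[0,0,0,0,0,0,0],[0,0,0,0,0,0,0]]]' 40
python3 - <<'E'
from h import *
c=cam('wrist'); save(c,'w3.png')
E
```

```text
time: 5.12
ee_pos: [0.457, -0.2923, 0.0119]
eef_rot: [-3.137, -0.005, 1.66]
wrist_force: [-1.0, 0.5, -0.2]
grip_width: 1.001
grasp_force: 0.0
time: 5.78
ee_pos: [0.4604, -0.2952, 0.017]
eef_rot: [3.139, 0.002, 1.66]
wrist_force: [0.1, 0.6, 5.3]
grip_width: 0.375
grasp_force: 39.6
```

View pics/w3.png

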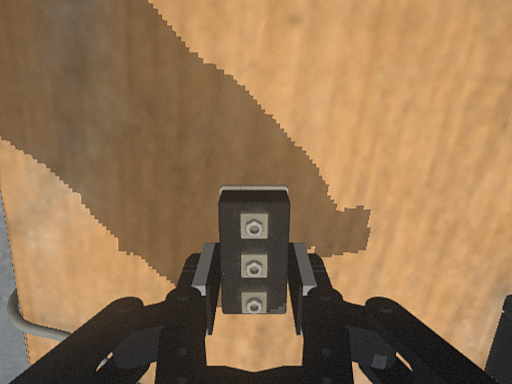

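Gripped by both pads just behind the middle terminal (254,267), module straight. Now lift and carry over to view the fixture.

```bash
python3 -m handwheel '[[[0,0,-3,0,0,0,0],[0,0,-4,0,0,0,0],[0,0,-4,0,0,0,0],[0,0,-4,0,0,0,0],[2,0.4,-3,0,0,0,0],[3.8,0.8,0,0,0,0,0],[3.8,0.8,0,0,0,0,0],[3.8,0.8,0,0,0,0,0],[3.8,0.8,0,0,0,0,0],[3.8,0.8,0,0,0,0,0]]]' 
python3 -m handwheel '[[[3.8,0.8,0,0,0,0,0],[3.8,0.8,0,0,0,0,0],[2.4,0.7,0,0,0,0,0],[0,0,0,0,0,0,0],[0,0,0,0,0,0,0],[0,0,0,0,0,0,0]]]'
python3 - <<'E'
from h import *
s=telemetry.read_state();c=cam('wrist'); save(c,'w4.png'); print(s['ee_pos'],s['eef_rot'])
for t,z in [('power_module',0),('pad',.074),('nest',.01),('bail',.082),('fixture',0)]:
    for q in spot_point(t,'wrist')[:2]: print(t,np.round(q['p'],2),np.round(q['xy']),toz(c,q['xy'],z).round(4))
E
```

```text
time: 6.67
ee_pos: [0.4842, -0.0796, 0.1957]
eef_rot: [3.141, 0.0, 1.659]
wrist_force: [0.2, 1.3, -1.8]
grip_width: 0.379
grasp_force: 40.8
time: 7.17
ee_pos: [0.4984, 0.0203, 0.1953]
eef_rot: [-3.142, 0.001, 1.66]
wrist_force: [0.3, 0.1, -2.0]
grip_width: 0.378
grasp_force: 40.8
[0.49839135 0.02031441 0.19534782] [-3.14150113e+00  5.07148411e-04  1.66034276e+00]
power_module 0.59 [254. 244.] [ 0.507  -0.0762  0.    ]
nest 0.67 [277. 104.] [0.5151 0.0779 0.01  ]
nest 0.24 [248. 193.] [ 0.4955 -0.0137  0.01  ]
fixture 0.65 [249. 192.] [ 0.4967 -0.0152  0.    ]
```

View pics/w4.png

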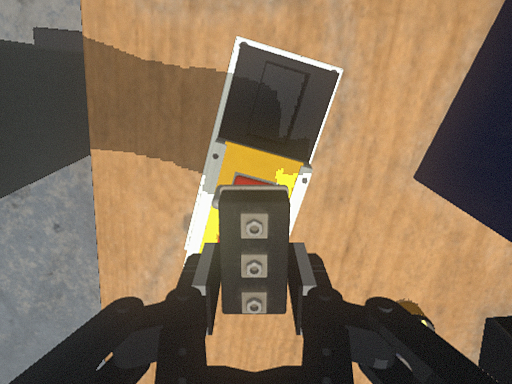

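The foam insert and its cutout are visible at about (278,100), tilted ~17°; the keeper's front is at row ~150. I'll enhance that region.

Run:
```python
from h import *
c=cam('wrist'); im=c[0]['img'][30:180,200:350]
g=np.clip(im.astype(float)*1.0,0,255); g=255*(g/255)**.5
cv2.imwrite('pics/crop2.png',cv2.resize(g.astype(np.uint8),(600,600),interpolation=cv2.INTER_CUBIC)[:,:,::-1])
```

```text
(no output)
```

View pics/crop2.png

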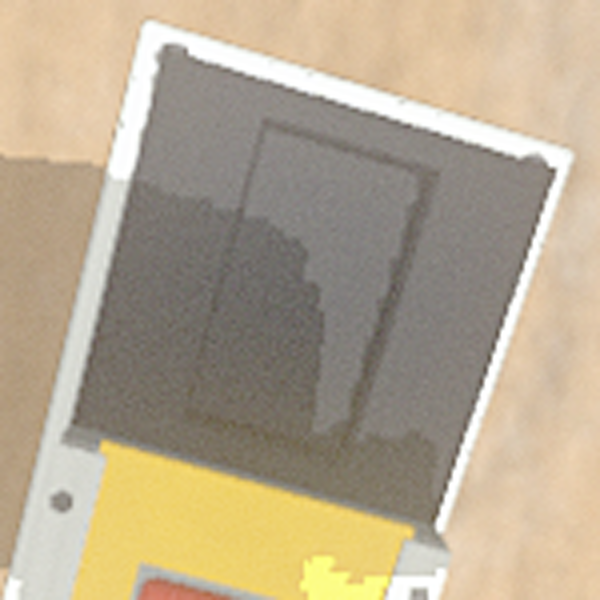

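Run:
```python
from h import *
s=telemetry.read_state();c=cam('wrist'); f=lambda p:(200+(p[0]+.5)/4-.5,30+(p[1]+.5)/4-.5)
C=np.array([toz(c,f(p),.024) for p in[(266,120),(440,172),(187,414),(357,462)]])
print(C.round(4)); print('sides',[np.linalg.norm(C[a]-C[b]).round(4) for a,b in[(0,1),(2,3),(0,2),(1,3)]])
B=np.array([toz(c,f(p),.006) for p in[(148,20),(573,152)]]);d=B[1]-B[0];print(B,np.linalg.norm(d),'yaw',np.arctan2(d[1],d[0]))
F=np.array([toz(c,f(p),.024) for p in[(160,48),(553,163),(435,530),(72,430)]]);print(F.round(4),[np.linalg.norm(F[a]-F[b]).round(4) for a,b in[(0,1),(1,2)]])
d=F[1]-F[0];e=F[1]-F[2];y=np.arctan2(d[1],d[0]);print('foam yaw',y,np.arctan2(-e[0],e[1]))
yw=-.20
for y in[np.arctan2(d[1],d[0])]:
    u=np.array([-np.sin(y),np.cos(y)])
    print('nest from base edge',(B.mean(0)[:2]-u*.049),'?', 'foam far edge',F[:2].mean(0)[:2]-u*.042)
print('cut centre',C.mean(0)); d=C[1]-C[0];e=C[0]-C[2];e2=C[1]-C[3];print(np.arctan2(d[1],d[0]),np.arctan2(-e[0],e[1]),np.arctan2(-e2[0],e2[1]))
print(s['ee_pos'],s['eef_rot'],(rot(s['eef_rot']).T@(C.mean(0)-s['ee_pos'])))
# module in hand: terminal px
for px in [(254,227),(254,267)]:
  for z in(.2,): 
    p=toz(c,px,z-.0);print((rot(s['eef_rot']).T@(p-s['ee_pos'])))
```

```text
[[0.5008 0.1149 0.024 ]
 [0.54   0.1077 0.024 ]
 [0.4889 0.0498 0.024 ]
 [0.5297 0.042  0.024 ]]
sides [np.float64(0.0399), np.float64(0.0415), np.float64(0.0663), np.float64(0.0665)]
[[0.47279166 0.1342379  0.006     ]
 [0.57283009 0.11511132 0.006     ]] 0.1018504440266919 yaw -0.1889125289373126
[[0.4767 0.1273 0.024 ]
 [0.5644 0.1118 0.024 ]
 [0.5503 0.0273 0.024 ]
 [0.4624 0.0437 0.024 ]] [np.float64(0.089), np.float64(0.0856)]
foam yaw -0.1748919930578915 -0.16613823358406077
nest from base edge [0.51428479 0.07642209] ? foam far edge [0.51327211 0.07814399]
cut centre [0.51481753 0.07861138 0.024     ]
-0.18256775492716307 -0.18066091970020384 -0.15582237205173688
[0.49854345 0.01954009 0.19526331] [-3.14151557e+00  1.38711267e-04  1.65825671e+00] [0.05744774 0.02138489 0.1712537 ]
[ 1.76303890e-02 -2.02740930e-05 -4.73913349e-03]
[-3.01611755e-03  8.09720947e-06 -4.73627178e-03]
```

```bash
python3 -m handwheel '[[[0,0,0,0,0,0.0875,0],[0,0,0,0,0,0.0875,0],[0,0,0,0,0,0.0875,0],[3,0.3,0,0,0,0,0],[2.9,0.2,1,0,0,0,0],[0,0,3,0,0,0,0],[0,0,3,0,0,0,0],[0,0,3,0,0,0,0],[0,0,3,0,0,0,0],[0,0,1,0,0,0,0]]]' 
python3 -m handwheel '[[[0,0,0.5,0,0,0,0],[0,0,0,0,0,0,0],[0,0,0,0,0,0,0]]]'
python3 - <<'E'
from h import *
s=telemetry.read_state();c=cam('wrist'); print(s['ee_pos'],s['eef_rot'])
im=c[0]['img'][60:210,154:354]
g=255*(im/255)**.5
cv2.imwrite('pics/crop3.png',cv2.resize(g.astype(np.uint8),(800,600),interpolation=cv2.INTER_CUBIC)[:,:,::-1])
E
```

```text
time: 8.4
ee_pos: [0.5106, 0.0775, 0.0513]
eef_rot: [-3.135, 0.001, 1.397]
wrist_force: [-0.6, -0.4, -2.3]
grip_width: 0.376
grasp_force: 40.8
time: 8.65
ee_pos: [0.5149, 0.0774, 0.0516]
eef_rot: [3.14, -0.0, 1.397]
wrist_force: [-0.2, -0.5, -1.9]
grip_width: 0.375
grasp_force: 40.8
[0.51489656 0.0774368  0.05160243] [ 3.13959414e+00 -2.44520446e-04  1.39698755e+00]
```

View pics/crop3.png

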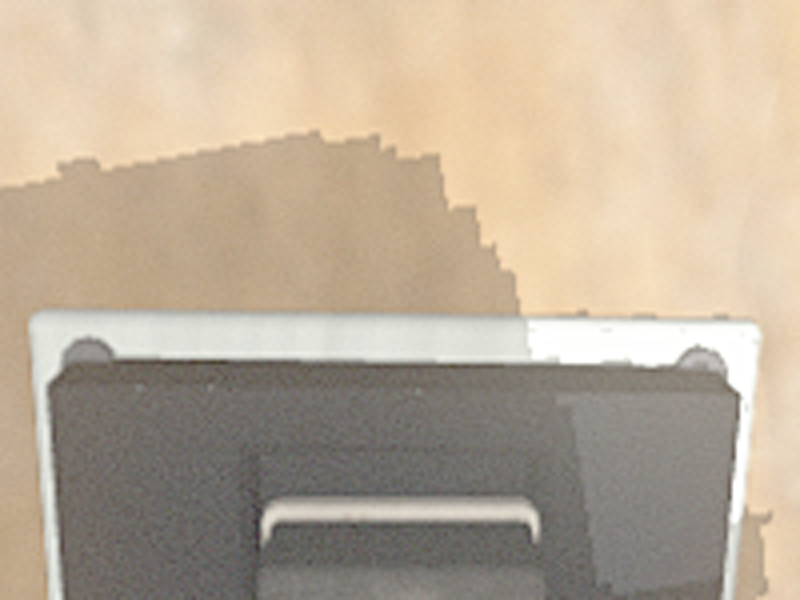

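Run:
```python
from h import *
s=telemetry.read_state();c=cam('wrist'); f=lambda p:(154+(p[0]+.5)/4-.5,60+(p[1]+.5)/4-.5)
Rm=rot(s['eef_rot']);t=lambda p,z:(Rm.T@(toz(c,f(p),z)-s['ee_pos'])*1000).round(1)
print(s['ee_pos'])
for n,p,z in[('cutL',(255,451),.024),('cutR',(534,451),.024),('foamL',(50,392),.024),('foamR',(740,392),.024),('baseL',(32,314),.006),('baseR',(762,320),.006),('modL',(261,500),.036),('modR',(542,500),.036),('modL32',(261,500),.034),('modR',(542,500),.038)]: print(n,t(p,z))
```

```text
[0.51529004 0.07745305 0.05201619]
cutL [ 33.8 -19.1  28. ]
cutR [33.8 17.6 28.1]
foamL [ 41.7 -45.4  27.9]
foamR [41.8 44.1 28.2]
baseL [ 48.7 -51.8  45.9]
baseR [47.9 51.  46.2]
modL [ 30.9 -17.2  16. ]
modR [30.9 17.6 16.1]
modL32 [ 30.3 -17.4  18. ]
modR [31.6 17.4 14.1]
```

```bash
python3 -m handwheel '[[[0.05,-0.08,0,0,0,0,0],[0,0,0.5,0,0,0,0],[0,0,0.5,0,0,0,0],[0,0,0.4,0,0,0,0],[0,0,0.3,0,0,0,0],[0,0,0,0,0,0,0],[0,0,0,0,0,0,0]]]' 
python3 -m handwheel '[[[0,0,0.3,0,0,0,0],[0,0,0.3,0,0,0,0],[0,0,0,0,0,0,0],[0,0,0,0,0,0,0]]]'
```

```text
time: 9.33
ee_pos: [0.5126, 0.0782, 0.0328]
eef_rot: [-3.141, 0.0, 1.397]
wrist_force: [0.1, -0.6, -1.0]
grip_width: 0.375
grasp_force: 40.8
time: 9.67
ee_pos: [0.5129, 0.0782, 0.0272]
eef_rot: [-3.141, 0.0, 1.397]
wrist_force: [0.2, 0.3, -2.2]
grip_width: 0.379
grasp_force: 40.8
```

```bash
python3 -m handwheel '[[[0,0,0.15,0,0,0,0],[0,0,0,0,0,0,0],[0,0,0,0,0,0,0]]]' 
python3 -m handwheel '[[[0,0,0,0,0,0,0.5],[0,0,0,0,0,0,0.6],[0,0,0,0,0,0,0.6],[0,0,0,0,0,0,0.6],[0,0,-3,0,0,0,0.6],[0,0,-3,0,0,0,0.6],[0,0,-3,0,0,0,0.6],[0,0,0,0,0,0,0.6],[0,0,0,0,0,0,0.6]]]'
python3 - <<'E'
from h import *
s=telemetry.read_state();c=cam('wrist'); print(s['ee_pos'],s['eef_rot'])
im=c[0]['img'][60:240,134:374]
g=255*(im/255)**.5
cv2.imwrite('pics/crop4.png',cv2.resize(g.astype(np.uint8),(800,600),interpolation=cv2.INTER_CUBIC)[:,:,::-1])
E
```

```text
time: 9.92
ee_pos: [0.513, 0.0783, 0.027]
eef_rot: [3.141, 0.0, 1.397]
wrist_force: [-4.4, -0.6, 8.8]
grip_width: 0.38
grasp_force: 42.0
time: 10.67
ee_pos: [0.5147, 0.0782, 0.1176]
eef_rot: [3.137, -0.001, 1.397]
wrist_force: [0.4, 0.3, -0.7]
grip_width: 0.603
grasp_force: 0.0
[0.51474883 0.07820847 0.11762443] [ 3.13709542e+00 -6.39318911e-04  1.39728876e+00]
```

View pics/crop4.png

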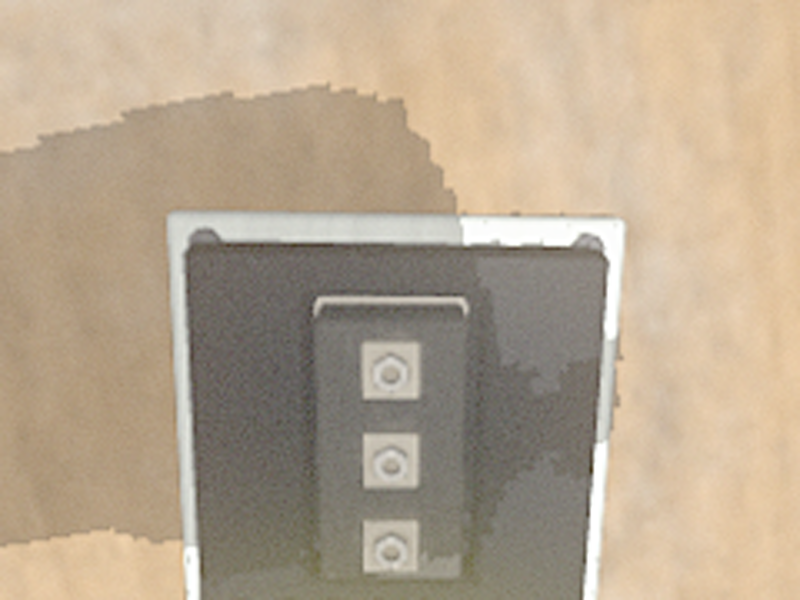

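```bash
python3 - <<'E'
from h import *
s=telemetry.read_state();c=cam('wrist'); k=3.3333;f=lambda p:(134+(p[0]+.5)/k-.5,60+(p[1]+.5)/k-.5)
print(s['ee_pos'])
Rm=rot(s['eef_rot']);t=lambda p,z:(Rm.T@(toz(c,f(p),z)-s['ee_pos'])*1000).round(1)
for n,p,z in[('foamL',(186,258),.024),('foamR',(607,265),.024),('baseL',(167,213),.006),('baseR',(626,218),.006),('t1',(391,373),.039),('t2',(391,464),.039),('t3',(391,552),.039),('fL bot seat',(314,298),.012),('fL bot foam',(314,298),.024),('fR',(468,298),.024),('topfrontL',(314,318),.032),('topfrontR',(468,318),.032),('rearL',(318,576),.032),('rearR',(463,578),.032)]: print(n,t(p,z))
for h in(.039,.044,.05):
  a,b=t((391,373),h),t((391,552),h);print(h,a[0]-b[0])
E
python3 - <<'E'
from h import *
for n in('side',):
    c=cam(n); im=c[0]['img'][180:255,225:325]; cv2.imwrite('pics/side5.png',cv2.resize(im,(800,600),interpolation=cv2.INTER_CUBIC)[:,:,::-1])
E
```

```text
[0.51341748 0.07824524 0.11609156]
foamL [ 41.2 -44.9  92. ]
foamR [39.8 43.5 92.2]
baseL [ 48.1 -51.9 110. ]
baseR [ 47.1  50.5 110.2]
t1 [20.4 -1.8 77.1]
t2 [ 0.7 -1.8 77.1]
t3 [-19.4  -1.9  77.1]
fL bot seat [ 30.1 -19.2 104.1]
fL bot foam [ 32.7 -18.2  92.1]
fR [32.7 14.4 92.1]
topfrontL [ 30.2 -17.7  84.1]
topfrontR [30.2 14.  84.1]
rearL [-28.5 -18.2  84.1]
rearR [-29.   14.1  84.1]
0.039 39.8
0.044 38.900000000000006
0.05 37.8
```

View pics/side5.png

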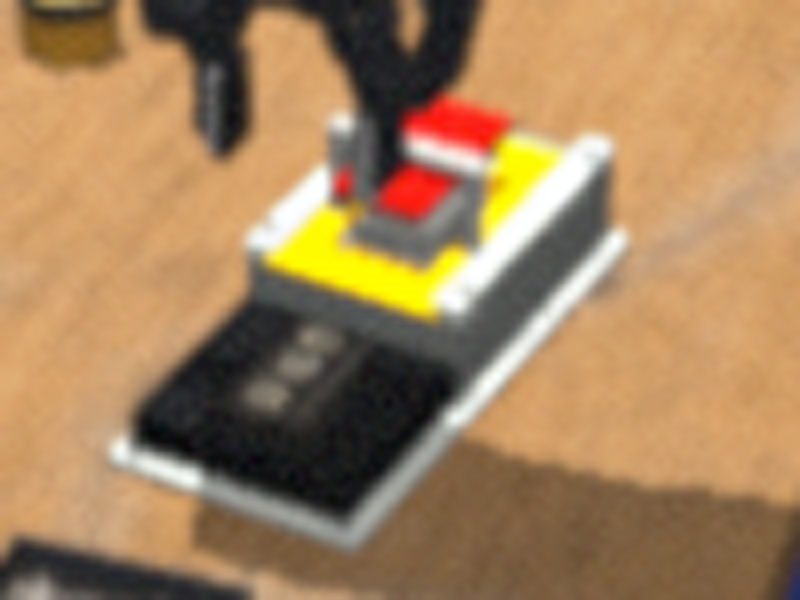

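Side view: module sits in the cutout, its three terminals level with foam at (290,370); the wrist view agrees that the front face is vertical and terminal spacing matches the seated height. I'll confirm with a gentle press.

```bash
python3 -m handwheel '[[[0,0,2,0,0,0,0],[0,-0.1,2,0,0,0,0],[0,0,1.5,0,0,0,0],[0,0,1,0,0,0,0],[0,0,0.5,0,0,0,0],[0,0,0,0,0,0,0],[0,0,0,0,0,0,0]]]' 
python3 -m handwheel '[[[0,0,0.4,0,0,0,0],[0,0,0,0,0,0,0],[0,0,0,0,0,0,0]]]'
python3 -m handwheel '[[[0,0,0.3,0,0,0,0],[0,0,0,0,0,0,0],[0,0,0,0,0,0,0]]]'
```

```text
time: 11.4
ee_pos: [0.5119, 0.0784, 0.0456]
eef_rot: [-3.141, 0.0, 1.397]
wrist_force: [-0.1, 0.5, 0.7]
grip_width: -0.006
grasp_force: 0.0
time: 11.65
ee_pos: [0.5124, 0.0784, 0.0422]
eef_rot: [3.141, -0.0, 1.397]
wrist_force: [-0.1, 0.0, 0.6]
grip_width: -0.006
grasp_force: 0.0
time: 11.9
ee_pos: [0.5119, 0.0784, 0.0388]
eef_rot: [3.142, 0.0, 1.397]
wrist_force: [-0.3, -0.2, -0.1]
grip_width: 0.002
grasp_force: 0.0
```

```bash
python3 -m handwheel '[[[0,0,0.2,0,0,0,0],[0,0,0,0,0,0,0],[0,0,0,0,0,0,0]]]'
python3 -m handwheel '[[[0,0,0.15,0,0,0,0],[0,0,0,0,0,0,0],[0,0,0,0,0,0,0]]]'
```

```text
time: 12.15
ee_pos: [0.5118, 0.0784, 0.0366]
eef_rot: [-3.141, 0.0, 1.397]
wrist_force: [-0.4, 0.4, 0.2]
grip_width: -0.001
grasp_force: 0.0
time: 12.4
ee_pos: [0.5119, 0.0784, 0.0352]
eef_rot: [-3.141, 0.0, 1.397]
wrist_force: [0.6, -0.2, -0.3]
grip_width: -0.002
grasp_force: 0.0
```

```bash
python3 -m handwheel '[[[0,0,0.3,0,0,0,0],[0,0,0,0,0,0,0],[0,0,0,0,0,0,0]]]'
python3 -m handwheel '[[[0,0,0.15,0,0,0,0],[0,0,0,0,0,0,0],[0,0,0,0,0,0,0]]]'
```

```text
time: 12.65
ee_pos: [0.5119, 0.0784, 0.0321]
eef_rot: [-3.141, 0.0, 1.397]
wrist_force: [0.6, 1.0, -0.4]
grip_width: 0.002
grasp_force: 0.0
time: 12.9
ee_pos: [0.5121, 0.0784, 0.0318]
eef_rot: [3.141, 0.0, 1.397]
wrist_force: [-2.5, 0.5, 9.4]
grip_width: -0.0
grasp_force: 4.7
```

The press met the body top at z = 0.032 (body 22 mm on the 10 mm floor), so the module is fully home. Now move above the pad and check the pad/bail positions numerically.

```bash
python3 -m handwheel '[[[0,0,-4,0,0,0,0],[0,0,-4,0,0,0,0],[0,0,-4,0,0,0,0],[-3.6,0,0,0,0,0,0],[-3.6,0,0,0,0,0,0],[-3.7,0.15,0,0,0,0,0],[0,0,0,0,0,0,0],[0,0,0,0,0,0,0]]]'
python3 - <<'E'
from h import *
s=telemetry.read_state();c=cam('wrist');save(c,'w6.png');Rm=rot(s['eef_rot']);print(s['ee_pos'],s['eef_rot'])
for t,z in [('pad',.074),('nest',.01),('bail',.082),('power_module',.01)]:
    for q in spot_point(t,'wrist')[:2]:
        p=toz(c,q['xy'],z); print(t,np.round(q['p'],2),np.round(q['xy']),p.round(4),(Rm.T@(p-s['ee_pos'])*1000).round(1))
# foam/base far edge & red / steel masks
im=c[0]['img'].astype(int); red=(im[...,0]>130)&(im[...,1]<70)&(im[...,2]<70); yel=(im[...,0]>150)&(im[...,1]>110)&(im[...,2]<90)
for n,m,z in(('red',red,.074),('yel',yel,.0455)):
    n_,l,st,_=cv2.connectedComponentsWithStats(m.astype(np.uint8))
    for i in range(1,n_):
        if st[i,4]>60:
            pts=np.argwhere(l==i)[:,::-1]; box=cv2.boxPoints(cv2.minAreaRect(pts.astype(np.float32)))
            print(n,st[i],[(Rm.T@(toz(c,b,z)-s['ee_pos'])*1000)[:2].round(1).tolist() for b in box])
E
```

```text
time: 13.57
ee_pos: [0.4945, -0.0309, 0.1509]
eef_rot: [3.141, -0.0, 1.393]
wrist_force: [-0.7, -0.6, 0.5]
grip_width: 0.0
grasp_force: 0.0
[ 0.49448431 -0.03086373  0.15089852] [ 3.14130470e+00 -5.38003938e-05  1.39332799e+00]
pad 0.58 [250. 201.] [ 0.4919 -0.0313  0.074 ] [-0.9 -2.5 76.9]
bail 0.64 [252. 174.] [ 0.4975 -0.0097  0.082 ] [21.3 -0.8 68.9]
power_module 0.51 [254. 200.] [ 0.4907 -0.0543  0.01  ] [-23.7   0.4 140.9]
red [ 223  127   59   32 1805] [[50.4, -19.9], [50.4, 17.7], [29.9, 18.3], [29.8, -20.4]]
red [ 223  173   57   59 3103] [[-23.9, -22.0], [19.4, -20.7], [19.5, 17.2], [-23.9, 18.3]]
yel [    9     0   180    90 12226] [[128.4, -159.7], [128.5, -42.9], [72.9, -46.4], [72.7, -172.7]]
yel [  284     0   228   358 29453] [[-115.6, 14.2], [143.3, 67.0], [111.0, 211.5], [-179.3, 215.0]]
yel [333  55  12  16  68] [[85.6, 55.0], [95.3, 54.3], [95.3, 61.8], [85.6, 62.7]]
yel [ 202   92  102   68 3978] [[23.2, -39.7], [71.5, -36.6], [70.5, 35.0], [22.1, 36.5]]
yel [ 207  172   90   73 2715] [[-48.5, -39.1], [12.2, -35.6], [11.3, 32.6], [-49.6, 34.3]]
yel [311 184   8  19  77] [[-12.3, 44.4], [2.6, 45.3], [1.9, 50.6], [-13.0, 49.7]]
yel [  81  190   97  129 5730] [[-7.1, -136.1], [17.9, -68.7], [-92.2, -38.4], [-124.9, -114.4]]
yel [194 268  27  35 309] [[-105.0, -53.5], [-67.7, -41.9], [-73.3, -26.0], [-111.0, -37.1]]
yel [470 291  42  35 455] [[-101.1, 189.1], [-82.2, 196.3], [-111.4, 238.7], [-131.5, 232.2]]
yel [247 334  15  37 352] [[-183.6, -6.1], [-141.2, -5.9], [-141.2, 6.9], [-183.6, 7.2]]
```

```bash
python3 -m handwheel '[[[0,-0.1,3,0,0,0,0],[0,0,3,0,0,0,0],[0,0,1.2,0,0,0,0],[0,0,0.8,0,0,0,0],[0,0,0.6,0,0,0,0],[0,0,0.6,0,0,0,0],[0,0,0,0,0,0,0],[0,0,0,0,0,0,0],[0,0,0,0,0,0,0]]]'
```

```text
time: 14.57
ee_pos: [0.4938, -0.0284, 0.0598]
eef_rot: [3.141, -0.001, 1.398]
wrist_force: [-4.1, 1.9, 5.4]
grip_width: 0.003
grasp_force: 2.9
```

```bash
python3 -m handwheel '[[[0.5,0,0,0,0,0,0],[0.5,0,0,0,0,0,0],[0.4,0,0,0,0,0,0],[0.4,0,0,0,0,0,0],[0.4,0,0,0,0,0,0],[0,0,0,0,0,0,0]]]'
python3 -m handwheel '[[[0.4,0,0,0,0,0,0],[0.4,0,0,0,0,0,0],[0.3,0,0,0,0,0,0],[0,0,0,0,0,0,0],[0,0,0,0,0,0,0]]]'
```

```text
time: 15.07
ee_pos: [0.4996, -0.0084, 0.0606]
eef_rot: [3.137, 0.003, 1.397]
wrist_force: [-0.6, -4.2, 5.3]
grip_width: 0.001
grasp_force: 3.4
time: 15.48
ee_pos: [0.5016, 0.0024, 0.0606]
eef_rot: [3.137, 0.002, 1.397]
wrist_force: [-0.6, -3.4, 6.0]
grip_width: 0.002
grasp_force: 3.3
```

```bash
python3 -m handwheel '[[[0.2,0,0,0,0,0,0],[0,0,0,0,0,0,0],[0,0,0,0,0,0,0]]]'
python3 -m handwheel '[[[0.15,0,0,0,0,0,0],[0,0,0,0,0,0,0],[0,0,0,0,0,0,0]]]'
```

```text
time: 15.73
ee_pos: [0.5019, 0.0041, 0.0606]
eef_rot: [3.137, 0.003, 1.397]
wrist_force: [-0.3, -4.3, 6.0]
grip_width: -0.002
grasp_force: 3.5
time: 15.98
ee_pos: [0.502, 0.0044, 0.0606]
eef_rot: [3.137, 0.005, 1.396]
wrist_force: [-1.4, -9.4, 6.3]
grip_width: 0.005
grasp_force: 6.3
```

```bash
python3 -m handwheel '[[[-0.4,0,0,0,0,0,0],[-0.4,0,0,0,0,0,0],[0,0,-0.5,0,0,0,0],[0,0,-1,0,0,0,0],[0,0,-3,0,0,0,0],[0,0,-4,0,0,0,0],[-2,0,-3,0,0,0,0],[0,0,0,0,0,0,0],[0,0,0,0,0,0,0]]]'
python3 - <<'E'
from h import *
s=telemetry.read_state();c=cam('wrist');save(c,'w7.png');Rm=rot(s['eef_rot']);print(s['ee_pos'],s['eef_rot'])
O=np.array([.4971,-.0145]);u=np.array([.174,.985]);v=np.array([.985,-.174])
for t,z in [('pad',.0635),('bail',.082),('power_module',.01)]:
    for q in spot_point(t,'wrist')[:2]:
        p=toz(c,q['xy'],z); d=p[:2]-O; print(t,np.round(q['p'],2),np.round(q['xy']),p.round(4),'fixture',(d@v*1000).round(1),(d@u*1000).round(1))
im=c[0]['img'].astype(int); red=(im[...,0]>130)&(im[...,1]<70)&(im[...,2]<70); yel=(im[...,0]>150)&(im[...,1]>110)&(im[...,2]<90)
for n,m,z in(('red',red,.0635),('yel',yel,.0455)):
    n_,l,st,_=cv2.connectedComponentsWithStats(m.astype(np.uint8))
    for i in range(1,n_):
        if st[i,4]>600:
            pts=np.argwhere(l==i)[:,::-1]; box=cv2.boxPoints(cv2.minAreaRect(pts.astype(np.float32)))
            D=[toz(c,b,z)[:2]-O for b in box]; print(n,st[i],[[(d@v*1000).round(1),(d@u*1000).round(1)] for d in D])
for n in('scene','side'):
    c=cam(n)
    for t,z in [('bail',.082),('power_module',.01)]:
        for q in spot_point(t,n)[:1]:
            d=toz(c,q['xy'],z)[:2]-O; print(n,t,q['p'],(d@v*1000).round(1),(d@u*1000).round(1))
E
```

```text
time: 16.73
ee_pos: [0.4967, -0.0214, 0.1766]
eef_rot: [3.136, 0.001, 1.396]
wrist_force: [0.1, 0.9, -1.0]
grip_width: 0.002
grasp_force: 0.0
[ 0.496664   -0.02136684  0.17664803] [3.13644015e+00 5.21783602e-04 1.39643473e+00]
pad 0.85 [250. 196.] [ 0.493  -0.031   0.0635] fixture -1.1 -17.0
bail 0.98 [251. 146.] [0.5014 0.013  0.082 ] fixture -0.6 27.8
power_module 0.94 [250.  56.] [0.5113 0.0753 0.01  ] fixture -1.6 90.9
red [ 227  144   49   79 3637] [[np.float64(-20.7), np.float64(-40.1)], [np.float64(-19.1), np.float64(25.3)], [np.float64(17.7), np.float64(25.3)], [np.float64(19.2), np.float64(-40.1)]]
yel [   25     0   168    88 10715] [[np.float64(-175.9), np.float64(66.3)], [np.float64(-162.9), np.float64(126.0)], [np.float64(-43.1), np.float64(126.4)], [np.float64(-46.5), np.float64(66.4)]]
yel [  272     0   240   348 38350] [[np.float64(14.5), np.float64(126.5)], [np.float64(187.4), np.float64(127.0)], [np.float64(266.2), np.float64(-188.8)], [np.float64(20.5), np.float64(-187.9)]]
yel [ 205   71   94   61 3780] [[np.float64(-38.8), np.float64(33.4)], [np.float64(-35.9), 
[... 271 characters left out ...]
at64(-41.7)]]
yel [ 274  144   19   73 1096] [[np.float64(19.3), np.float64(-42.4)], [np.float64(20.6), np.float64(22.0)], [np.float64(33.5), np.float64(21.4)], [np.float64(33.1), np.float64(-43.1)]]
yel [  90  183  100  132 6346] [[np.float64(-138.7), np.float64(-16.4)], [np.float64(-62.5), np.float64(10.2)], [np.float64(-29.5), np.float64(-112.5)], [np.float64(-115.8), np.float64(-147.1)]]
yel [192 248  30  55 609] [[np.float64(-58.4), np.float64(-132.6)], [np.float64(-48.3), np.float64(-74.1)], [np.float64(-26.5), np.float64(-77.5)], [np.float64(-35.3), np.float64(-136.5)]]
scene bail 0.57 -7.2 39.1
scene power_module 0.52 10.7 96.9
side bail 0.7 -0.0 38.7
side power_module 0.49 3.4 103.7
```

```bash
python3 -c "
from workcell import workorder; print(workorder.hand_in())"
```

```text
the job is handed in; nothing more can be done
None
```

The job is handed in and no verdict came back: a press put the module fully home, the keeper reached its front stop, its front end measuring about 78 mm, over the module's end and trapping the plunger, and the gripper is clear; I viewed 11 pictures, one over the limit of 10.

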